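# Load a label roll on the bench dispenser

### The arm

A 6-joint arm with a two-finger parallel gripper is mounted at the origin on the work surface. World frame = base frame: x ahead of the robot, y to its left, z up, the work surface at z = 0. Lengths are in m, angles in rad, forces in N, time in s.
With the tool pointing down it reaches from about 0.325 to 0.775 m from the base axis. Payload 9.3 kg.
Tool frame: the origin (TCP) lies midway between the tips of the shut fingers; the grasp point (between the pads) lies 19 mm behind it; z points along the fingers, y is the line along which they close (so a half turn about z gives the same grasp; the last joint's range is limited). The gripper opens to 85 mm and grips with 20 to 120 N. Pads are 22 mm wide; open, the fingers measure 114 mm over their backs; the gripper's body (76 mm by 85 mm) begins 54 mm behind the grasp point. The pads swing forward as they close: fully open they stand 13 mm farther back than shut.
Start: joints at [0.999, 0.259, 0.021, 1.334, 0, 1.418], TCP at [0.224, 0.502, 0.231] pointing down, gripper open.
Joint ranges: [-3.04, 3.04], [-0.91, 1.82], [-1.04, 1.36], [-1.92, 1.95], [-1.52, 1.45], [-3.14, 3.14]. Speed limits (rad/s): [2.22, 2.22, 2.79, 3.14, 3.14, 3.14].

### API

Orientations are given as a 3x3 rotation matrix whose columns are the frame's x, y, z axes.
In Python, from rig import robot gives the robot as it stands.
- The arm moves only by the tool carry_out, never from a script. Its argument "commands" is one flat list of numbers, 7 for each row, row after row: the shift along the tool's x, y, z in mm, then the turn, a rotation vector about the tool's x, y, z in rad, then the gripper's target within -1 to 1 (fully open at 1, half-way at 0, shut at -1). In form: [dx, dy, dz, ax, ay, az, jaw, dx, dy, dz, ax, ay, az, jaw, ...]. A call has 1 to 10 rows; each row shifts and turns the commanded pose from where the row before left it, along the tool's axes as they then stand; what a row does not reach is not made up. A row lasts 1/10 s, in which the tool goes at most 50 mm and 8.59 degrees, less where a joint would pass 70% of its speed; a pose out of reach is approached as far as the arm can. A call is refused whole if a number of a shift passes 50 or a number of a turn 0.15, either way. A call with a gripper value outside its range is refused whole. The fingers move at their own pace and stop on an object; "grip_force" is the grip in N (left out, the last holds). Time passes only in rows, so rows that do not move let the fingers close. It gives the time, the measured TCP pose, the force, the opening and the grip force at its end, in the units of the state.
- robot.sense(): the state, without advancing time (a new reading comes with each control period).
- robot.camera(name): name is "scene" or "side" or "wrist"; returns (picture, depth): 384x512x3 uint8, red, green, blue; 384x512 float32, m along the optical axis (not along the pixel's ray), 0 where there is no reading.
- robot.get_calibration(name): a dict with "K" (3x3 intrinsics, pixels), "cam_to_world" (4x4, takes a point from camera to world coordinates); the wrist camera has in their place "hand_eye" (4x4, takes a point from camera to tool coordinates, whose origin is the TCP and whose axes are the flange's). Camera axes: x right, y down, z forward; pixel columns grow to the right and rows downward; lengths in m; the calibration is good to about 2 mm. A picture is of the moment at which its call begins: read the wrist's pose just before it. get_calibration takes no time and is no camera call.
- robot.sign_off(): hands the job in; it is judged then, once.
The state is a dict: "clock": time; "joint_positions": joint angles; "qvel": joint speeds; "effort": joint torques, N m; "tcp_pos": TCP position; "tcp_rot": TCP orientation; "contact_force": force on the tool from outside, world axes, zero at the start; "moment": the same for the moment, N m; "grip_width": opening from 0.0 (shut) to 1.0 (fully open); "grasp_force": force on a finger pad.
Only numpy, scipy, OpenCV 4.12 (cv2) and the standard library are available. Lean on these libraries where they do the work, as an engineer would, in place of code of your own. Each camera call takes 0.05 s, during which the arm holds its last target. There are 200 camera calls.

### The job

Load the fresh label roll: lift the empty axle out of the dispenser by its black handle, push it through the core of the roll lying in the wooden saddle and press roll and axle firmly home against the saddle's end plate, with 10 to 15 N and never over 20 N, until the red collar bears hard on the roll. Then lift the roll by the axle alone, fingers off the roll, and lower the axle gently into both slots of the dispenser as it lay before, letting go only once it rests there. Leave the spray can, oil bottle and carton where they stand.

Things in the scene. Friction and masses are not known exactly. Their poses are not given: they have to be found in the camera images.
- axle: loose round axle rod, 191 mm long, 195 g, starts lying in the dispenser's slots. Origin: on its axis at the middle of its black handle (22 mm diameter, y -32 to 32 mm); y runs along the rod to the tip. Then: groove 16 mm diameter, y 32 to 46; shaft 20 mm diameter, 46 to 126; taper to 16 mm diameter, 129 to 151; blunt cone to the tip at 159. It may turn about its own axis
- axle_groove (a point): on the axle's axis 39 mm from the handle's middle: middle of the 14 mm long groove that sits in the near slot; its 16 mm diameter end sits in the far slot at 139 mm from the handle's middle. Axes as the axle's. Carrying the roll, the rod may sag a little in the grip, so that its tip end lands first: lower the handle end until the groove is down too
- axle_mid (a point): on the axle's axis 91 mm from the handle's middle: the roll's centre comes here, give or take 9 mm, when it bears on the red clamp collar (38 mm diameter, 8 mm thick). The collar's face towards the tip stands at 66 mm from the handle's middle, give or take 9 mm: it stays where the last user clamped it, is not measured, and must be found by feel
- axle_tip (a point): on the axle's axis at its free end, 159 mm from the handle's middle; cone end 7 mm in diameter. Two leaf springs on opposite sides of the shaft, 79 to 107 mm from the handle's middle and bulging to 27 mm across, rub in the core as it slides on (2 to 5 N) and then keep the roll in place
- roll: loose label roll, white paper on a brown cardboard core, 90 mm diameter, 50 mm wide, bore 25.4 mm diameter right through, 175 to 325 g. Origin: its centre; the y axis is the bore's axis. It starts in the saddle, bore level and along the saddle's y axis, its far face 3 to 15 mm short of the end plate: it slides on to the plate when pushed
- saddle: fixed wooden V trough, 110 x 86 mm, that holds the roll with its bore level, 62 mm above the table. Origin: on the table under the middle of the trough; y runs along the trough to the end plate: the rod goes in along +y from the open -y end
- end_plate: fixed steel plate across the saddle's +y end, 8 mm thick, 90 mm high, with an open-top notch 36 mm wide down to 42 mm above the table, for the rod's tip to pass. Rigid: ease off before lifting, as lifting under push adds force. Its frame is the saddle's, origin on the table under the saddle's middle; the face that stops the roll is at y = 33 mm
- dispenser: fixed blue steel label dispenser, base 165 x 125 x 6 mm. Origin: on the table midway between its uprights, under the axle; y runs along the axle's place from the handle side to the tip side. Uprights 5 mm thick at y = -50 and +50 mm, 99 mm high, each with an open-top slot 19 mm wide, flared at the mouth, bottom 67 mm above the table. Front roller and peel edge at -x, under 45 mm
- slot_near (a point): where the axle's axis rests in the near upright's slot (75 mm above the table); the axle's groove (39 mm from the handle's middle) sits here
- slot_far (a point): where the axle's axis rests in the far upright's slot (75 mm above the table)
- spray_can: loose white and blue spray can with a red cap, 66 mm diameter, 158 mm high; origin at the centre of its underside
- oil_bottle: loose teal oil bottle, 55 x 95 mm, 125 mm high with its yellow cap; origin at the centre of its underside
- carton: loose small cardboard carton, 75 x 110 x 60 mm; origin at the centre of its underside
Things that resemble listed ones, but are neither listed nor needed, are in the scene too. Of the things like the dispenser, leave any that is yellow; of the rest the smaller one is meant.

How it is judged:
On the way, in this order (a step that is already met when the one before it is completed fails the run):
1. axle through the core (roll's centre within 12 mm of axle_mid along the rod and 6 mm across it, axes within 0.12 rad) and the roll pressed on the end plate with more than 8 N (y of axle_mid in the frame of roll between -0.012 and 0.012 m and x of axle_mid in the frame of roll between -0.006 and 0.006 m and z of axle_mid in the frame of roll between -0.006 and 0.006 m and angle between the y axis of axle and the y axis of roll, either way round below 0.12 rad and contact force between roll and end_plate above 8 N), for 0.2 s.
2. the roll hangs on the axle, more than 30 mm above its place in the saddle and touching the saddle no more (height (world z) of roll above 0.092 m and distance between axle_mid and roll below 0.018 m and contact force between roll and saddle below 0.1 N), for 0.2 s.
At the end, for the whole second after the job is handed in: Axle at rest in both slots, handle on the near side (axle_mid 75 mm high within 3 mm, handle's middle 83 to 95 mm before the dispenser's centre, 0.05 rad of its y axis), carrying the roll with its centre within 14 mm of axle_mid along the rod; the robot has let go (y of axle in the frame of dispenser between -0.095 and -0.083 m and horizontal distance between axle_mid and dispenser below 0.009 m and angle between the y axis of axle and the y axis of dispenser, either way round below 0.05 rad and height (world z) of axle_mid between 0.072 and 0.078 m and y of axle_mid in the frame of roll between -0.014 and 0.014 m and distance between axle_mid and roll below 0.016 m and linear speed of each of roll, axle below 0.03 m/s); the robot touches nothing.
It fails at once if the roll is pushed on the end plate with more than 20 N (contact force between roll and end_plate above 20 N).
It fails at once if the fingers touch the roll (contact force between the fingers and roll above 1 N).
It fails at once if the axle is forced against the dispenser with more than 30 N (contact force between axle and dispenser above 30 N).
It fails at once if the axle is let go over the dispenser, more than 8 mm above its place in the slots (horizontal distance between axle_mid and dispenser below 0.12 m and height (world z) of axle_mid above 0.083 m and contact force between the fingers and axle below 0.1 N).
It fails at once if the spray can, oil bottle or carton is moved more than 15 mm (distance of any of spray_can, oil_bottle, carton from where it was at the start of the episode above 0.015 m).
It also fails if it takes over 64 s, if anything falls off the work surface, if the arm or the gripper's body presses on something with over 40 N, if the wrist force passes 120 N, or if a joint passes its speed limit or range.

## Working session

There is one attempt and no reset: what is moved stays moved. The work goes in short steps, Python scripts to look and compute and a tool call to move; the robot and the scene stay as the last step left them, time stands still between calls to the robot, and variables do not carry over. Pictures are saved under pics/ and viewed, at most 10 in all, crops included, and the job is handed in when it is done.

Besides the shell and the picture viewer there is one more tool, called after "Call:" by a JSON object that holds its "method" and its "body". carry_out: Moves the arm, as the interface text tells. Its arguments: {"type":"object","properties":{"commands":{"type":"array","items":{"type":"number"}},"grip_force":{"type":"number"}},"required":["commands"]}

```bash
mkdir -p pics
cat > h.py <<'E'
import numpy as np, cv2
from rig import robot
def shot(n):
    s=robot.sense(); p,d=robot.camera(n); c=robot.get_calibration(n)
    if n=="wrist":
        T=np.eye(4);T[:3,:3]=s["tcp_rot"];T[:3,3]=s["tcp_pos"];T=T@np.array(c["hand_eye"])
    else: T=np.array(c["cam_to_world"])
    return p,d,np.array(c["K"]),T
def cloud(d,K,T):
    v,u=np.mgrid[:d.shape[0],:d.shape[1]]
    P=np.stack([(u-K[0,2])/K[0,0]*d,(v-K[1,2])/K[1,1]*d,d],-1)
    W=P@T[:3,:3].T+T[:3,3]; W[d==0]=np.nan
    return W
E
python3 - <<'E'
from h import *
for n in ("scene","side"):
    p,d,K,T=shot(n); np.savez(n+"0.npz",p=p,d=d,K=K,T=T)
    cv2.imwrite(f"pics/{n}0.png",cv2.resize(p[...,::-1],(800,600),interpolation=cv2.INTER_CUBIC))
    print(n,T[:3,3].round(3),T[:3,2].round(2))
print(robot.sense())
E
```

```text
scene [ 1.214 -0.42   0.642] [-0.71  0.39 -0.59]
side [0.487 0.654 0.478] [ 0.06 -0.85 -0.53]
{'clock': 0.1, 'joint_positions': array([9.99401662e-01, 2.59169474e-01, 2.08267101e-02, 1.33366300e+00,
       3.13839558e-06, 1.41820836e+00]), 'qvel': array([-0.0003349 , -0.00310019,  0.00157476,  0.00113421, -0.00041056,
       -0.00027371]), 'effort': array([ 4.11144400e-03, -5.56692696e+01,  3.45070803e+01,  1.16246712e-02,
       -1.70549397e-04,  1.77553136e-05]), 'tcp_pos': array([0.22353581, 0.50226454, 0.23070405]), 'tcp_rot': array([[-9.13574807e-01,  4.06670186e-01, -6.56712271e-04],
       [ 4.06670673e-01,  9.13574262e-01, -1.01562082e-03],
       [ 1.86932720e-04, -1.19491122e-03, -9.99999269e-01]]), 'contact_force': array([ 0.25831608, -0.78150027, -0.38724813]), 'moment': array([-0.0005009 , -0.00208916,  0.0414521 ]), 'grasp_force': 0.0, 'grip_width': 0.9985625121616034}
```

View pics/scene0.png

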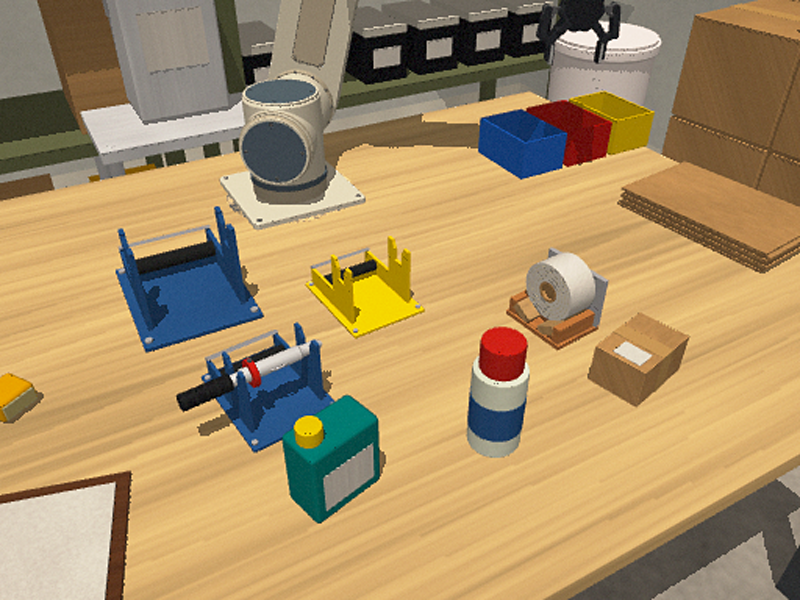

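View pics/side0.png

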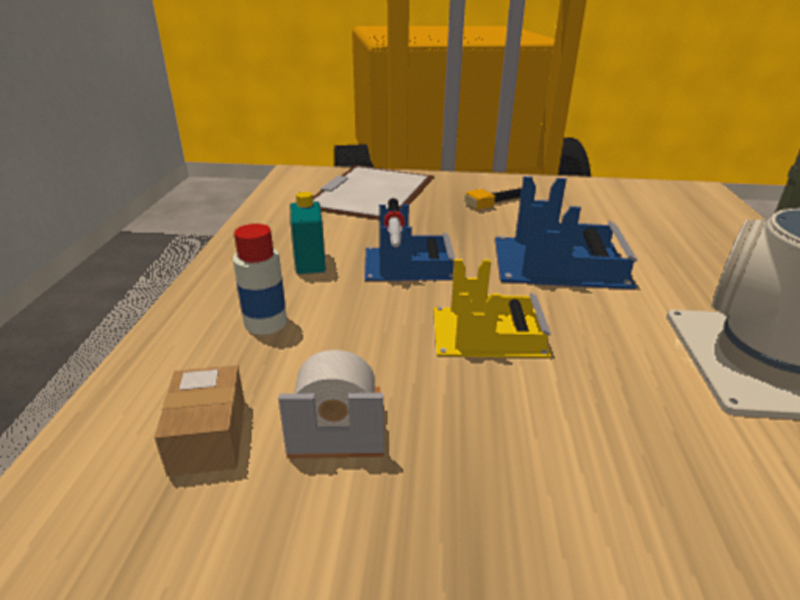

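The scene picture shows three look-alike dispensers: big blue (190,290), yellow (365,300) and small blue (265,390). The small blue one carries the axle, with its black handle at (205,393), collar at (252,373) and tip at (308,350), so it is the one meant. The roll is at (560,287) with its plate on the far side. Next I'll measure these.

```bash
cat > m.py <<'E'
from h import *
from scipy.optimize import least_squares
C={}
for n in ("scene","side"):
    z=np.load(n+"0.npz"); W=cloud(z["d"],z["K"],z["T"]); hsv=cv2.cvtColor(z["p"],cv2.COLOR_RGB2HSV)
    C[n]=(W,hsv,z["p"])
W,hsv,p=C["scene"]; s=512/800
def box(u0,u1,v0,v1):
    m=np.zeros(W.shape[:2],bool); m[int(v0*s):int(v1*s),int(u0*s):int(u1*s)]=1; return m
h,S,V=hsv[...,0],hsv[...,1],hsv[...,2]; z=W[...,2]
hd=box(170,330,335,415)&(z>.06)&(z<.1)&~((h>100)&(h<130)&(S>120))
red=hd&((h<8)|(h>172))&(S>150); blk=hd&(V<60)&box(170,240,370,415); wht=hd&(S<60)&(V>120)
for k,m in (("red",red),("blk",blk),("wht",wht)):
    q=W[m]; print(k,len(q),np.nanmedian(q,0).round(4),np.nanmin(q,0).round(3),np.nanmax(q,0).round(3))
# axle line fit: distance to axis = radius  (handle 11 mm, black points only + shaft 10)
Q=np.r_[W[blk],W[wht]]; r=np.r_[np.full(blk.sum(),.011),np.full(wht.sum(),.0095)]
k=np.isfinite(Q).all(1);Q=Q[k];r=r[k]
def f(x):
    a=np.array([x[0],0.,x[1]]); 
    c=Q[:,1].mean(); dv=np.array([x[2],1,x[3]]);dv/=np.linalg.norm(dv)
    e=Q-np.array([x[0],c,x[1]]); return np.linalg.norm(np.cross(e,dv),axis=1)-r
q=least_squares(f,[Q[:,0].mean(),.075,0,0],loss="soft_l1",f_scale=.002)
dv=np.array([q.x[2],1,q.x[3]]);dv/=np.linalg.norm(dv);o=np.array([q.x[0],Q[:,1].mean(),q.x[1]])
t=(Q-o)@dv; tb=(W[blk]-o)@dv
print("axle dir",dv.round(4),"pt",o.round(4),"handle end",(o+dv*np.nanpercentile(tb,1)).round(4),"tip",(o+dv*t.max()).round(4),"len",t.max()-np.nanpercentile(tb,1), "handle",np.nanpercentile(tb,[1,50,99]).round(4), "cost",np.abs(q.fun).mean())
tr=(W[red]-o)@dv; print("collar along",np.nanpercentile(tr,[2,50,98]).round(4))
# everything objects: footprint
for nme,b in (("roll",(500,610,245,350)),("can",(465,530,325,460)),("bottle",(280,385,395,525)),("carton",(585,690,310,405)),("disp",(190,335,320,455))):
    m=box(*b)&(z>.012); print(nme,np.nanpercentile(W[m],[1,50,99],axis=0).round(3).tolist())
for n in C:
    W2,hs,_=C[n]; m=(hs[...,1]<50)&(hs[...,2]>110)&(W2[...,2]>.03)&(W2[...,2]<.115)
    print(n,m.sum(),np.nanpercentile(W2[m],[1,50,99],axis=0).round(3).tolist())
E
python3 m.py
```

```text
red 101 [ 0.5838 -0.2741  0.0851] [ 0.556 -0.279  0.061] [ 0.594 -0.268  0.096]
blk 392 [ 0.5864 -0.3333  0.083 ] [ 0.57  -0.365  0.069] [ 0.595 -0.3    0.089]
wht 402 [ 0.574  -0.2386  0.0823] [ 0.548 -0.3    0.064] [ 0.601 -0.176  0.1  ]
axle dir [-0.1151  0.9934 -0.001 ] pt [ 0.5736 -0.2858  0.0757] handle end [ 0.5827 -0.3645  0.0758] tip [ 0.5609 -0.1767  0.0756] len 0.1890839233470373 handle [-0.0792 -0.0487 -0.0165] cost 0.001261950975805659
collar along [0.0082 0.0103 0.0159]
roll [[0.548, -0.033, 0.014], [0.626, 0.171, 0.064], [0.767, 0.232, 0.159]]
can [[0.73, -0.064, 0.015], [0.77, -0.046, 0.106], [0.784, -0.008, 0.16]]
bottle [[0.699, -0.285, 0.013], [0.747, -0.244, 0.088], [0.764, -0.186, 0.126]]
carton [[0.642, 0.148, 0.013], [0.759, 0.19, 0.059], [0.796, 0.267, 0.063]]
disp [[0.467, -0.349, 0.014], [0.583, -0.263, 0.082], [0.756, -0.19, 0.126]]
scene 5697 [[-1.869, -0.345, 0.031], [0.565, -0.003, 0.067], [0.782, 1.212, 0.113]]
side 2240 [[0.042, -0.32, 0.037], [0.593, 0.189, 0.09], [0.775, 0.233, 0.112]]
```

Run:
```python
import cv2,numpy as np
a=np.load("scene0.npz")["p"][190:300,95:255,::-1]; b=np.load("scene0.npz")["p"][145:235,310:450,::-1]
a=cv2.resize(a,(800,550),interpolation=3)[:, :]
b=cv2.resize(b,(700,450),interpolation=3)
c=cv2.resize(np.load("scene0.npz")["p"][190:300,95:255,::-1],(400,275),interpolation=3);e=cv2.resize(b,(400,257))
cv2.imwrite("pics/crop0.png",np.vstack([c,e]))
```

```text
(no output)
```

View pics/crop0.png

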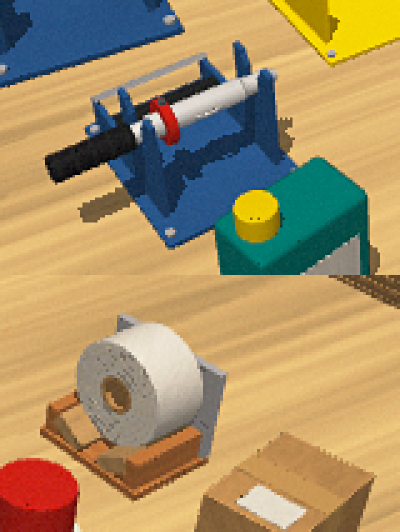

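The crop confirms the choice: the small blue dispenser holds the axle, with the handle on the near (−y) side, and the roll's bore faces the open end of the saddle. Next I'll fit the roll cylinder and the end plate.

```bash
cat > r.py <<'E'
from h import *
from scipy.optimize import least_squares
Q=[];n0=[]
for n in ("scene","side"):
    z=np.load(n+"0.npz"); W=cloud(z["d"],z["K"],z["T"]); hs=cv2.cvtColor(z["p"],cv2.COLOR_RGB2HSV)
    m=(hs[...,1]<60)&(hs[...,2]>90)&(abs(W[...,0]-.6)<.09)&(abs(W[...,1]-.165)<.075)
    q=W[m]; print(n,len(q)); n0.append(q)
# plate: outer face from side camera (points facing +y)
S=n0[1]; S=S[(S[:,2]<.085)&(S[:,2]>.03)]
yy=S[:,1]; 
A=np.c_[S[:,0],np.ones(len(S))]
k=np.ones(len(S),bool)
for _ in range(6):
    c=np.linalg.lstsq(A[k],yy[k],rcond=None)[0]; e=yy-A@c; k=abs(e)<max(.003,1.5*np.median(abs(e)))
print("plate outer: slope dy/dx",c[0].round(4),"n",k.sum(),"x",S[k,0].min(),S[k,0].max(),"y at .59",(c[0]*.59+c[1]).round(4))
nd=np.array([-c[0],1,0])/np.hypot(c[0],1); print("plate normal",nd.round(4))
# roll cylinder: only z>.0925 (above plate) or scene pts
for nm,q in (("scene",n0[0]),("side",n0[1]),("both",np.vstack(n0))):
    d=(q-np.array([.59,0,0]))@nd
    pl=(.59*0+(c[0]*.59+c[1]))*nd[1]
    q=q[(q[:,2]>.045)&(d<pl-.012)]
    best=None
    def f(x,q=q):
        dv=np.array([x[2],1,0]);dv/=np.linalg.norm(dv)
        e=q-np.array([x[0],.165,x[1]]); return np.linalg.norm(np.cross(e,dv),axis=1)-.045
    k=np.ones(len(q),bool); x=[.59,.062,nd[0]/nd[1]]
    for _ in range(8):
        o=least_squares(lambda x:f(x,q[k]),x,loss="soft_l1",f_scale=.001); x=o.x; k=abs(f(x))<.004
    dv=np.array([x[2],1,0]);dv/=np.linalg.norm(dv); t=(q[k]-[x[0],.165,x[1]])@dv
    print(nm,k.sum(),"x,z at y=.165",x[:2].round(4),"dir",dv.round(4),"along",np.percentile(t,[1,99]).round(4),abs(f(x)[k]).mean())
    fr=q[(f(x)<-.006)&(f(x)>-.03)&(np.abs((q-[x[0],.165,x[1]])@dv)<.08)]; 
    if len(fr): print("  front face along",np.percentile((fr-[x[0],.165,x[1]])@dv,[5,25,50,75,95]).round(4))
E
python3 r.py
```

```text
scene 1521
side 1946
plate outer: slope dy/dx 0.3364 n 324 x 0.5530108906782907 0.6455108305490813 y at .59 0.2187
plate normal [-0.3189  0.9478  0.    ]
scene 668 x,z at y=.165 [0.5996 0.0629] dir [-0.1139  0.9935  0.    ] along [0.0012 0.0499] 0.0010346714375367206
  front face along [0.0012 0.0022 0.0031 0.004  0.005 ]
side 629 x,z at y=.165 [0.5995 0.0614] dir [-0.1127  0.9936  0.    ] along [0.0048 0.0469] 0.00042373431897672106
both 1299 x,z at y=.165 [0.5998 0.0618] dir [-0.1164  0.9932  0.    ] along [0.0013 0.0491] 0.0008755726918961601
  front face along [0.0012 0.0023 0.0032 0.004  0.005 ]
```

Run:
```python
from h import *
a=np.array([-.115,.9934,0]);b=np.array([.9934,.115,0])
for n in ("scene","side"):
    z=np.load(n+"0.npz"); W=cloud(z["d"],z["K"],z["T"]).reshape(-1,3); W=W[np.isfinite(W).all(1)&(W[:,2]>.02)&(W[:,2]<.3)]
    for nm,c in (("handle",[.5791,-.333,0]),("insert",[.607,.108,0])):
        e=W-np.array(c); t=e@a; s=e@b
        for zz in (.02,.1,.15):
            m=(abs(t)<.09)&(abs(s)<.14)&(abs(s)>.02)&(W[:,2]>zz)
            h,_,_=np.histogram2d(s[m],t[m],bins=[np.arange(-.14,.141,.04),np.arange(-.09,.091,.06)])
            print(n,nm,zz,h.astype(int).tolist())
    # big dispenser uprights / plate top edge
    m=(W[:,0]>.25)&(W[:,0]<.8)&(abs(W[:,1])<.45); print("max z",[(np.r_[W[m&(W[:,1]<y+.05)&(W[:,1]>=y)][:,2],0].max().round(3)) for y in np.arange(-.45,.45,.05)])
```

```text
scene handle 0.02 [[0, 0, 16], [0, 0, 154], [0, 0, 38], [0, 0, 0], [0, 0, 129], [0, 0, 0], [0, 0, 34]]
scene handle 0.1 [[0, 0, 0], [0, 0, 0], [0, 0, 3], [0, 0, 0], [0, 0, 3], [0, 0, 0], [0, 0, 31]]
scene handle 0.15 [[0, 0, 0], [0, 0, 0], [0, 0, 0], [0, 0, 0], [0, 0, 0], [0, 0, 0], [0, 0, 0]]
scene insert 0.02 [[0, 0, 0], [0, 0, 0], [0, 0, 335], [0, 0, 0], [0, 0, 664], [0, 0, 0], [0, 136, 202]]
scene insert 0.1 [[0, 0, 0], [0, 0, 0], [0, 0, 11], [0, 0, 0], [0, 0, 25], [0, 0, 0], [0, 0, 0]]
scene insert 0.15 [[0, 0, 0], [0, 0, 0], [0, 0, 0], [0, 0, 0], [0, 0, 0], [0, 0, 0], [0, 0, 0]]
max z [np.float64(0.0), np.float64(0.146), np.float64(0.089), np.float64(0.128), np.float64(0.144), np.float64(0.108), np.float64(0.0), np.float64(0.161), np.float64(0.161), np.float64(0.118), np.float64(0.0), np.float64(0.063), np.float64(0.11), np.float64(0.11), np.float64(0.063), np.float64(0.0), np.float64(0.0), np.float64(0.0)]
side handle 0.02 [[0, 0, 12], [0, 0, 101], [0, 0, 84], [0, 0, 0], [0, 0, 42], [0, 0, 0], [0, 0, 17]]
side handle 0.1 [[0, 0, 0], [0, 0, 0], [0, 0, 0], [0, 0, 0], [0, 0, 0], [0, 0, 0], [0, 0, 15]]
side handle 0.15 [[0, 0, 0], [0, 0, 0], [0, 0, 0], [0, 0, 0], [0, 0, 0], [0, 0, 0], [0, 0, 0]]
side insert 0.02 [[0, 0, 0], [0, 0, 0], [0, 0, 176], [0, 0, 0], [0, 0, 93], [0, 0, 0], [0, 7, 386]]
side insert 0.1 [[0, 0, 0], [0, 0, 0], [0, 0, 25], [0, 0, 0], [0, 0, 10], [0, 0, 0], [0, 0, 0]]
side insert 0.15 [[0, 0, 0], [0, 0, 0], [0, 0, 0], [0, 0, 0], [0, 0, 0], [0, 0, 0], [0, 0, 0]]
max z [np.float64(0.0), np.float64(0.141), np.float64(0.139), np.float64(0.125), np.float64(0.141), np.float64(0.105), np.float64(0.0), np.float64(0.115), np.float64(0.158), np.float64(0.118), np.float64(0.0), np.float64(0.055), np.float64(0.108), np.float64(0.108), np.float64(0.061), np.float64(0.0), np.float64(0.0), np.float64(0.0)]
```

Call:
{"method": "carry_out", "body": {"commands": [0,0,0,0,0,0.148,1,0,0,0,0,0,0.148,1,0,0,0,0,0,0.148,1,0,0,0,0,0,0.148,1,0,0,0,0,0,0.148,1,0,0,0,0,0,0.148,1,0,0,0,0,0,0.149,1,-45,13.5,0,0,0,0,1,-45,13.5,0,0,0,0,1,-45,13.5,0,0,0,0,1], "grip_force": 120}}

```text
clock: 1.1
tcp_pos: [0.2794, 0.3716, 0.2307]
tcp_rot: [[-0.116, 0.993, -0.001], [0.993, 0.116, -0.001], [-0.001, -0.001, -1.0]]
contact_force: [1.8, 1.5, 0.0]
grip_width: 0.998
grasp_force: 0.0
```

Call:
{"method": "carry_out", "body": {"commands": [-46,13.5,0,0,0,0,1,-46,13.5,0,0,0,0,1,-46,13.5,0,0,0,0,1,-46,13.5,0,0,0,0,1,-46,13.5,0,0,0,0,1,-46,13.5,0,0,0,0,1,-46,13.5,0,0,0,0,1,-46,13.5,0,0,0,0,1,-46,13.5,0,0,0,0,1,-46,13.5,0,0,0,0,1]}}

```text
clock: 2.1
tcp_pos: [0.4665, -0.0705, 0.2311]
tcp_rot: [[-0.114, 0.993, -0.0], [0.993, 0.114, 0.0], [0.0, -0.0, -1.0]]
contact_force: [1.6, 0.7, -0.2]
grip_width: 1.002
grasp_force: 0.0
```

Call:
{"method": "carry_out", "body": {"commands": [-46,13.5,0,0,0,0,1,-46,13.5,0,0,0,0,1,-46,13.5,0,0,0,0,1,-46,13.5,0,0,0,0,1,-46,13.5,0,0,0,0,1,0,0,0,0,0,0,1,0,0,0,0,0,0,1]}}

```text
clock: 2.8
tcp_pos: [0.5595, -0.2901, 0.2298]
tcp_rot: [[-0.113, 0.994, -0.002], [0.994, 0.113, 0.001], [0.002, -0.002, -1.0]]
contact_force: [-0.1, 0.1, 0.6]
grip_width: 0.998
grasp_force: 0.0
```

```bash
cat > w.py <<'E'
from h import *
import sys
from scipy.optimize import least_squares
p,d,K,T=shot("wrist"); np.savez("w1.npz",p=p,d=d,K=K,T=T); cv2.imwrite("pics/"+sys.argv[1],p[...,::-1])
s=robot.sense(); print(s["clock"],s["tcp_pos"].round(4),s["contact_force"].round(2)); W=cloud(d,K,T); hs=cv2.cvtColor(p,cv2.COLOR_RGB2HSV)
print("cam",T[:3,3].round(3),T[:3,2].round(2))
a=np.array([-.115,.9934,0]);b=np.array([.9934,.115,0]);e=W-np.array([.5791,-.333,0]);t=e@a;u=e@b;z=W[...,2]
m=(abs(u)<.016)&(t>-.05)&(t<.17)&(z>.076)&(z<.1)
for lo in np.arange(-.04,.16,.01):
    k=m&(t>=lo)&(t<lo+.01)
    if k.sum()>20: print(lo.round(3),k.sum(),"u",np.percentile(u[k],[2,50,98]).round(4),"ztop",np.percentile(z[k],95).round(4),"V",np.median(hs[...,2][k]))
E
python3 w.py w1.png
```

```text
2.85 [ 0.5594 -0.2891  0.2305] [-0.28  1.01  0.89]
cam [ 0.551 -0.212  0.374] [ 0.03 -0.3  -0.95]
-0.03 178 u [-0.0094  0.0005  0.011 ] ztop 0.0871 V 35.0
-0.02 188 u [-0.0094  0.0004  0.0107] ztop 0.0872 V 34.0
-0.01 203 u [-0.0094  0.0003  0.0117] ztop 0.087 V 31.0
0.0 211 u [-0.0095  0.0002  0.0114] ztop 0.0873 V 33.0
0.01 212 u [-0.0095  0.0009  0.0111] ztop 0.087 V 33.0
0.02 210 u [-0.0095  0.0003  0.0109] ztop 0.0872 V 34.0
0.03 235 u [-0.0119  0.0006  0.0121] ztop 0.0882 V 66.0
0.04 288 u [-0.0153  0.0006  0.0155] ztop 0.0949 V 146.0
0.05 183 u [-0.0134  0.0004  0.0123] ztop 0.0941 V 184.0
0.06 411 u [-0.0151 -0.0001  0.015 ] ztop 0.0966 V 143.0
0.07 228 u [-0.0088  0.0001  0.0097] ztop 0.0862 V 188.0
0.08 268 u [-0.0103  0.      0.0115] ztop 0.086 V 121.0
0.09 312 u [-0.0125  0.0007  0.0131] ztop 0.0861 V 117.0
0.1 285 u [-0.0098  0.0005  0.0119] ztop 0.0859 V 116.0
0.11 264 u [-0.009   0.      0.0096] ztop 0.0863 V 118.0
0.12 260 u [-0.009   0.0002  0.0093] ztop 0.0864 V 167.0
0.13 250 u [-0.0143  0.0002  0.0142] ztop 0.0904 V 168.0
0.14 332 u [-0.015   0.0001  0.015 ] ztop 0.0962 V 158.5
0.15 188 u [-0.0074  0.      0.0074] ztop 0.084 V 172.0
```

View pics/w1.png

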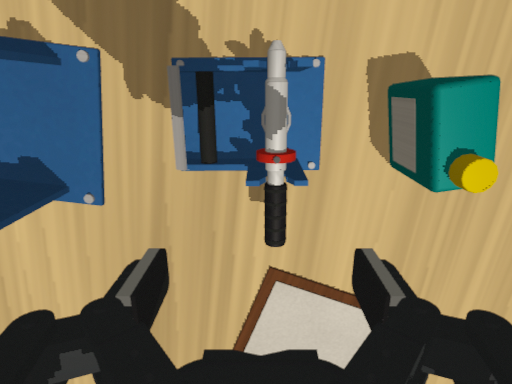

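The wrist view shows the axle centred at column 275 (handle 185–245, red collar at row 156, tip at 42). It agrees with the measurement to 1 mm, so I'll descend and grip.

Call:
{"method": "carry_out", "body": {"commands": [-23,7.5,0,0,0,0,1,-23,7.5,0,0,0,0,1,0,0,40,0,0,0,1,0,0,40,0,0,0,1,0,0,40,0,0,0,1,0,0,30,0,0,0,1,0,0,14,0,0,0,1,0,0,10,0,0,0,1,0,0,0,0,0,0,1,0,0,0,0,0,0,1]}}

```text
clock: 3.85
tcp_pos: [0.5803, -0.3329, 0.0585]
tcp_rot: [[-0.115, 0.993, 0.001], [0.993, 0.115, -0.001], [-0.001, 0.001, -1.0]]
contact_force: [0.2, -0.8, 0.6]
grip_width: 0.997
grasp_force: 0.0
```

Call:
{"method": "carry_out", "body": {"commands": [0,-0.5,2,0,0,0,0,0,0,0,0,0,0,-1,0,0,0,0,0,0,-1,0,0,0,0,0,0,-1,0,0,0,0,0,0,-1,0,0,0,0,0,0,-1,0,0,0,0,0,0,-1,0,0,0,0,0,0,-1], "grip_force": 120}}

```text
clock: 4.65
tcp_pos: [0.5796, -0.3334, 0.0555]
tcp_rot: [[-0.115, 0.993, 0.0], [0.993, 0.115, -0.0], [-0.0, 0.0, -1.0]]
contact_force: [0.0, -1.1, 3.1]
grip_width: 0.22
grasp_force: 117.2
```

Call:
{"method": "carry_out", "body": {"commands": [0,0,-4,0,0,0,-1,0,0,-8,0,0,0,-1,0,0,-20,0,0,0,-1,0,0,-35,0,0,0,-1,0,0,-40,0,0,0,-1,0,0,-38,0,0,0,-1,0,0,0,0,0,0,-1,0,0,0,0,0,0,-1]}}

```text
clock: 5.45
tcp_pos: [0.5795, -0.3334, 0.2011]
tcp_rot: [[-0.115, 0.993, 0.001], [0.993, 0.115, -0.001], [-0.001, 0.001, -1.0]]
contact_force: [-1.1, 0.0, -2.7]
grip_width: 0.218
grasp_force: 117.5
```

Run:
```python
from h import *
for n in ("scene","side"):
    z=np.load(n+"0.npz"); W=cloud(z["d"],z["K"],z["T"]); hs=cv2.cvtColor(z["p"],cv2.COLOR_RGB2HSV)
    m=(W[...,2]>.01)&(W[...,2]<.2)&(abs(W[...,0]-.6)<.2)&(abs(W[...,1])<.2)
    y=m&(hs[...,0]>20)&(hs[...,0]<32)&(hs[...,1]>190); print(n,np.nanpercentile(W[y],[0.5,50,99.5],axis=0).round(3).tolist())
    a=np.array([-.115,.9934,0]);b=np.array([.9934,.115,0]);e=W-np.array([.6208,-.0176,0]);t=e@a;u=e@b
    k=(abs(u)<.075)&(t>-.06)&(t<.09)&(W[...,2]>.02)&(W[...,2]<.3); print(k.sum(), W[k].min(0) if k.any() else "", W[k].max(0) if k.any() else "")
p,d,K,T=shot("wrist"); cv2.imwrite("pics/w2.png",p[...,::-1]); W=cloud(d,K,T); s=robot.sense(); R=s["tcp_rot"]; L=(W-s["tcp_pos"])@R
m=(abs(L[...,1])<.016)&(L[...,2]<0)&(L[...,2]>-.045)&(L[...,0]>-.04)&(L[...,0]<.18)
print(s["contact_force"],s["tcp_pos"])
for lo in np.arange(.02,.16,.01):
    k=m&(L[...,0]>=lo)&(L[...,0]<lo+.01)
    if k.sum()>20: print(lo.round(2),k.sum(),"y",np.percentile(L[...,1][k],[2,50,98]).round(4),"top z",np.percentile(L[...,2][k],[5,20]).round(4))
hs=cv2.cvtColor(p,cv2.COLOR_RGB2HSV); r=m&((hs[...,0]<8)|(hs[...,0]>172))&(hs[...,1]>150); print("collar x",np.percentile(L[...,0][r],[1,50,99]).round(4))
print("tip x",L[...,0][m&(L[...,2]>-.03)].max())
```

```text
scene [[0.401, -0.091, 0.01], [0.435, -0.011, 0.054], [0.465, 0.017, 0.101]]
0  
side [[0.401, -0.087, 0.011], [0.429, 0.016, 0.053], [0.461, 0.021, 0.098]]
0  
[ 1.02253732 -0.28722799 -2.68420607] [ 0.57909789 -0.3330135   0.1997227 ]
0.02 1154 y [-0.0094  0.001   0.0111] top z [-0.0323 -0.0315]
0.03 1327 y [-0.0091  0.0006  0.0107] top z [-0.0318 -0.0305]
0.04 971 y [-0.0071  0.0006  0.0086] top z [-0.0302 -0.0289]
0.05 1265 y [-0.0136  0.0006  0.0134] top z [-0.0393 -0.0368]
0.06 2610 y [-0.0148  0.0002  0.015 ] top z [-0.0417 -0.0388]
0.07 1578 y [-0.0088  0.0006  0.0098] top z [-0.0309 -0.0301]
0.08 1902 y [-0.0106  0.0006  0.0117] top z [-0.0308 -0.03  ]
0.09 2397 y [-0.0123  0.0006  0.0133] top z [-0.0306 -0.0298]
0.1 1230 y [-0.0109  0.0006  0.012 ] top z [-0.0306 -0.0298]
collar x [0.0584 0.0631 0.0661]
tip x 0.1067247904628186
```

Call:
{"method": "carry_out", "body": {"commands": [22,5.5,0,0,0,0,-1,44,11,0,0,0,0,-1,44,11,0,0,0,0,-1,44,11,0,0,0,0,-1,44,11,0,0,0,0,-1,44,11,0,0,0,0,-1,44,11,0,0,0,0,-1,23,6,25,0,0,0,-1,0,0,15,0,0,0,-1,0,0,0,0,0,0,-1]}}

```text
clock: 6.5
tcp_pos: [0.619, -0.0161, 0.1565]
tcp_rot: [[-0.116, 0.993, -0.007], [0.993, 0.116, 0.001], [0.002, -0.007, -1.0]]
contact_force: [-1.0, 0.6, -1.0]
grip_width: 0.22
grasp_force: 117.6
```

```bash
cat > v.py <<'E'
from h import *
import sys
from scipy.optimize import least_squares
p,d,K,T=shot("wrist"); cv2.imwrite("pics/"+sys.argv[1],p[...,::-1]); W=cloud(d,K,T); s=robot.sense(); R=s["tcp_rot"]
print(s["clock"],s["tcp_pos"].round(4),s["contact_force"].round(2)); print(R.round(4).tolist())
hs=cv2.cvtColor(p,cv2.COLOR_RGB2HSV)
q=W[(hs[...,1]<60)&(hs[...,2]>90)&(abs(W[...,0]-.6)<.06)&(abs(W[...,1]-.188)<.055)&(W[...,2]>.045)&(W[...,2]<.112)]
def f(x,q=q):
    dv=np.array([x[2],1,0]);dv/=np.linalg.norm(dv)
    return np.linalg.norm(np.cross(q-np.array([x[0],.165,x[1]]),dv),axis=1)-.045
x=[.5998,.062,-.115];k=np.ones(len(q),bool)
for _ in range(8):
    o=least_squares(lambda x:f(x,q[k]),x,loss="soft_l1",f_scale=.001); x=o.x; k=abs(f(x))<.004
dv=np.array([x[2],1,0]);dv/=np.linalg.norm(dv);t=(q-[x[0],.165,x[1]])@dv
print(len(q),k.sum(),"roll x,z@.165",x[:2].round(4),"dir",dv.round(4),"along",np.percentile(t[k],[1,99]).round(4))
L=(W-s["tcp_pos"])@R
for lo in np.arange(.02,.17,.02):
    k=(abs(L[...,1])<.016)&(L[...,2]<-.004)&(L[...,2]>-.045)&(L[...,0]>=lo)&(L[...,0]<lo+.02)
    if k.sum()>20: print(lo.round(2),k.sum(),"y",np.percentile(L[...,1][k],[2,50,98]).round(4),"top z",np.percentile(L[...,2][k],[5,20]).round(4))
E
python3 v.py w3.png
```

```text
6.55 [ 0.6197 -0.0169  0.1581] [ 0.29 -1.21 -0.55]
[[-0.1154, 0.9933, -0.0046], [0.9933, 0.1154, 0.0005], [0.0011, -0.0045, -1.0]]Traceback (most recent call last):
  File "v.py", line 15, in <module>
    print(len(q),k.sum(),"roll x,z@.165",x[:2].round(4),"dir",dv.round(4),"along",np.percentile(t[k],[1,99]).round(4))
                                                                                  ~~~~~~~~~~~~~^^^^^^^^^^^^^
    return _quantile_unchecked(
        a, q, axis, out, overwrite_input, method, keepdims, weights)
    return _ureduce(a,
                    func=_quantile_ureduce_func,
    ...<5 lines>...
                    overwrite_input=overwrite_input,
                    method=method)
    r = func(a, **kwargs)
    result = _quantile(arr,
                       quantiles=q,
    ...<2 lines>...
                       out=out,
                       weights=wgt)
    slices_having_nans = np.isnan(arr[-1, ...])
                                  ~~~^^^^^^^^^
IndexError: index -1 is out of bounds for axis 0 with size 0
```

View pics/w3.png

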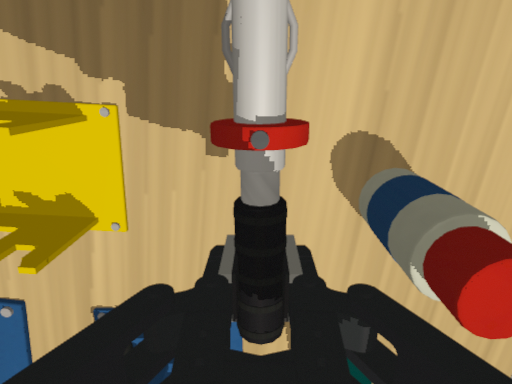

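Call:
{"method": "carry_out", "body": {"commands": [0,0.5,30,0,0,0,-1,0,0,35,0,0,0,-1,0,0,25,0,0,0,-1,0,0,15,0,0,0,-1,0,0,9,0,0,0,-1,0,0,0,0,0,0,-1,0,0,0,0,0,0,-1]}}

```text
clock: 7.25
tcp_pos: [0.6219, -0.0178, 0.0472]
tcp_rot: [[-0.114, 0.993, 0.001], [0.993, 0.114, -0.0], [-0.0, 0.001, -1.0]]
contact_force: [-0.6, 0.1, -2.3]
grip_width: 0.222
grasp_force: 117.6
```

Run:
```python
from h import *
for n in ("scene","side"):
    p,d,K,T=shot(n); np.savez(n+"1.npz",p=p,d=d,K=K,T=T)
    R=lambda q:(K@(np.linalg.inv(T)@np.r_[q,1])[:3]); 
    c=R([.5985,.165,.062]); u,v=(c[:2]/c[2]).astype(int); print(n,u,v)
    u0=max(u-60,0);v0=max(v-50,0)
    cv2.imwrite(f"pics/{n}1.png",cv2.resize(p[v0:v0+100,u0:u0+120,::-1],(480,400),interpolation=3))
a=cv2.imread("pics/scene1.png");b=cv2.imread("pics/side1.png");print(a.shape,b.shape)
cv2.imwrite("pics/c1.png",cv2.resize(np.hstack([a,b]),(800,333)))
s=robot.sense();print(s["tcp_pos"].round(4),s["tcp_rot"].round(4).tolist(),s["contact_force"].round(2))
z=np.load("scene1.npz");W=cloud(z["d"],z["K"],z["T"]);hs=cv2.cvtColor(z["p"],cv2.COLOR_RGB2HSV)
a=np.array([-.1155,.9933,0]);b=np.array([.9933,.1155,0]);e=W-s["tcp_pos"]*[1,1,0];t=e@a;u=e@b
for lo in np.arange(.07,.165,.01):
    k=(t>lo)&(t<lo+.01)&(abs(u)<.02)&(W[...,2]>.045)&(W[...,2]<.1)
    if k.sum()>5: print(lo.round(2),k.sum(),"u max",np.percentile(u[k],97).round(4),"ztop",np.percentile(W[...,2][k],97).round(4))
```

```text
scene 348 187
side 215 241
(400, 480, 3) (400, 480, 3)
[ 0.6221 -0.0176  0.0475] [[-0.1145, 0.9934, 0.0018], [0.9934, 0.1145, -0.0003], [-0.0005, 0.0018, -1.0]] [ 0.28  0.65 -1.85]
0.07 30 u max 0.0099 ztop 0.0775
0.08 33 u max 0.012 ztop 0.0761
0.09 36 u max 0.0129 ztop 0.0768
0.1 30 u max 0.01 ztop 0.0772
0.11 34 u max 0.0105 ztop 0.0763
0.12 28 u max 0.01 ztop 0.0756
0.13 23 u max 0.0082 ztop 0.0737
0.14 22 u max 0.0078 ztop 0.0742
0.15 12 u max 0.0066 ztop 0.0742
```

View pics/c1.png

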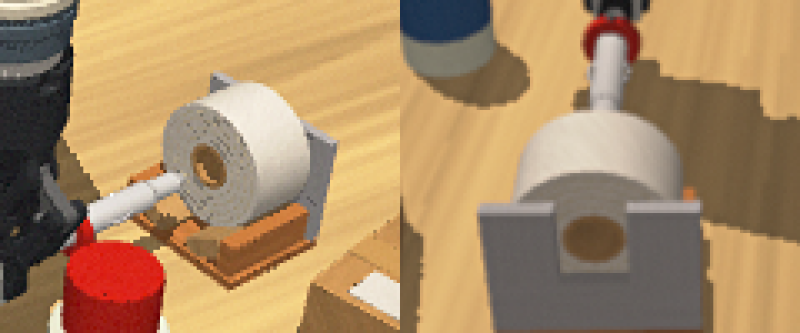

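The crops show the rod tip just ahead of and in line with the bore, sitting slightly high. I'll correct 1.5 mm sideways and 4.5 mm down, then enter.

Call:
{"method": "carry_out", "body": {"commands": [0,-0.8,2.2,0,0,0,-1,0,-0.7,2.2,0,0,0,-1,0,0,0,0,0,0,-1,5,0,0,0,0,0,-1,7,0,0,0,0,0,-1,7,0,0,0,0,0,-1,7,0,0,0,0,0,-1,7,0,0,0,0,0,-1,4,0,0,0,0,0,-1,0,0,0,0,0,0,-1]}}

```text
clock: 8.35
tcp_pos: [0.6156, 0.02, 0.0419]
tcp_rot: [[-0.116, 0.993, 0.0], [0.993, 0.116, 0.0], [0.0, 0.0, -1.0]]
contact_force: [-0.2, -0.4, -3.0]
grip_width: 0.224
grasp_force: 117.6
```

Call:
{"method": "carry_out", "body": {"commands": [6,0,-0.3,0,0,0,-1,6,0,0,0,0,0,-1,6,0,0,0,0,0,-1,6,0,0,0,0,0,-1,6,0,0,0,0,0,-1,0,0,0,0,0,0,-1]}}

```text
clock: 8.95
tcp_pos: [0.6121, 0.05, 0.0422]
tcp_rot: [[-0.116, 0.993, -0.0], [0.993, 0.116, 0.0], [0.0, -0.0, -1.0]]
contact_force: [0.3, -0.2, -0.7]
grip_width: 0.22
grasp_force: 118.4
```

Call:
{"method": "carry_out", "body": {"commands": [4,0,0,0,0,0,-1,4,0,0,0,0,0,-1,4,0,0,0,0,0,-1,4,0,0,0,0,0,-1,4,0,0,0,0,0,-1,0,0,0,0,0,0,-1]}}

```text
clock: 9.55
tcp_pos: [0.61, 0.0695, 0.0422]
tcp_rot: [[-0.115, 0.993, 0.0], [0.993, 0.115, 0.0], [0.0, 0.0, -1.0]]
contact_force: [0.6, -0.4, -2.4]
grip_width: 0.223
grasp_force: 118.6
```

Call:
{"method": "carry_out", "body": {"commands": [4,0,0,0,0,0,-1,4,0,0,0,0,0,-1,4,0,0,0,0,0,-1,0,0,0,0,0,0,-1]}}

```text
clock: 9.95
tcp_pos: [0.6086, 0.0817, 0.0422]
tcp_rot: [[-0.115, 0.993, 0.0], [0.993, 0.115, 0.001], [0.001, 0.0, -1.0]]
contact_force: [1.3, 2.3, -2.1]
grip_width: 0.222
grasp_force: 118.7
```

Call:
{"method": "carry_out", "body": {"commands": [3,0,0,0,0,0,-1,3,0,0,0,0,0,-1,0,0,0,0,0,0,-1]}}

```text
clock: 10.25
tcp_pos: [0.6079, 0.0873, 0.0422]
tcp_rot: [[-0.115, 0.993, 0.0], [0.993, 0.115, 0.0], [0.0, 0.0, -1.0]]
contact_force: [1.5, -0.2, -1.1]
grip_width: 0.22
grasp_force: 118.6
```

Call:
{"method": "carry_out", "body": {"commands": [2,0,0,0,0,0,-1,2,0,0,0,0,0,-1,0,0,0,0,0,0,-1]}}

```text
clock: 10.55
tcp_pos: [0.6075, 0.091, 0.0422]
tcp_rot: [[-0.115, 0.993, 0.0], [0.993, 0.115, 0.0], [0.0, 0.0, -1.0]]
contact_force: [2.4, -1.4, -2.7]
grip_width: 0.219
grasp_force: 118.7
```

Call:
{"method": "carry_out", "body": {"commands": [2,0,0,0,0,0,-1,2,0,0,0,0,0,-1,0,0,0,0,0,0,-1]}}

```text
clock: 10.85
tcp_pos: [0.607, 0.0952, 0.0422]
tcp_rot: [[-0.115, 0.993, 0.0], [0.993, 0.115, 0.0], [0.0, 0.0, -1.0]]
contact_force: [1.9, -0.8, -1.4]
grip_width: 0.224
grasp_force: 118.7
```

```bash
cat > s.py <<'E'
from h import *
p,d,K,T=shot("side"); W=cloud(d,K,T); hs=cv2.cvtColor(p,cv2.COLOR_RGB2HSV)
s=robot.sense(); o=np.array([.5997,.165,.062]);a=np.array([-.1155,.9933,0]);b=np.array([.9933,.1155,0])
t=(W-o)@a;u=(W-o)@b;z=W[...,2]
m=(abs(u)<.03)&(z>.096)&(z<.112)&(abs(t-.025)<.06); print("roll top along",np.percentile(t[m],[1,99]).round(4),m.sum())
g=(abs(abs(u)-.034)<.008)&(z>.03)&(z<.085)&(abs(t-.06)<.03); print("plate outer t",np.percentile(t[g],[5,50,95]).round(4))
print(s["clock"],s["tcp_pos"].round(4),(s["contact_force"]@a).round(2),s["contact_force"].round(2),"tcp t",((s["tcp_pos"]-o)@a).round(4))
E
python3 s.py
```

```text
roll top along [0.0083 0.0588] 744
plate outer t [0.0467 0.0655 0.0667]
10.9 [0.607  0.0951 0.0422] -1.02 [ 1.56 -0.85 -1.69] tcp t -0.0702
```

The roll has slid to the plate, and about 12 mm remain until the collar contacts.

Call:
{"method": "carry_out", "body": {"commands": [1.5,0,0,0,0,0,-1,1.5,0,0,0,0,0,-1,1,0,0,0,0,0,-1,0,0,0,0,0,0,-1]}}

```text
clock: 11.3
tcp_pos: [0.6065, 0.099, 0.0422]
tcp_rot: [[-0.115, 0.993, -0.0], [0.993, 0.115, 0.0], [0.0, -0.0, -1.0]]
contact_force: [2.5, -2.7, -1.9]
grip_width: 0.225
grasp_force: 118.6
```

Call:
{"method": "carry_out", "body": {"commands": [1,0,0,0,0,0,-1,1,0,0,0,0,0,-1,0,0,0,0,0,0,-1]}}

```text
clock: 11.6
tcp_pos: [0.6063, 0.1009, 0.0422]
tcp_rot: [[-0.115, 0.993, 0.0], [0.993, 0.115, 0.0], [0.0, 0.0, -1.0]]
contact_force: [2.2, -2.6, -2.2]
grip_width: 0.22
grasp_force: 118.6
```

Call:
{"method": "carry_out", "body": {"commands": [1,0,0,0,0,0,-1,1,0,0,0,0,0,-1,0,0,0,0,0,0,-1]}}

```text
clock: 11.9
tcp_pos: [0.6061, 0.1029, 0.0422]
tcp_rot: [[-0.115, 0.993, 0.0], [0.993, 0.115, 0.0], [0.0, 0.0, -1.0]]
contact_force: [2.5, -1.9, -2.2]
grip_width: 0.22
grasp_force: 118.6
```

Call:
{"method": "carry_out", "body": {"commands": [1,0.3,0,0,0,0,-1,1,0,0,0,0,0,-1,0,0,0,0,0,0,-1]}}

```text
clock: 12.2
tcp_pos: [0.606, 0.105, 0.0421]
tcp_rot: [[-0.115, 0.993, -0.0], [0.993, 0.115, 0.0], [0.0, -0.0, -1.0]]
contact_force: [1.9, -1.7, -1.8]
grip_width: 0.219
grasp_force: 118.6
```

Call:
{"method": "carry_out", "body": {"commands": [0.7,0,0,0,0,0,-1,0.5,0,0,0,0,0,-1,0,0,0,0,0,0,-1]}}

```text
clock: 12.5
tcp_pos: [0.606, 0.106, 0.0422]
tcp_rot: [[-0.115, 0.993, -0.0], [0.993, 0.115, 0.0], [0.0, -0.0, -1.0]]
contact_force: [2.0, -3.3, -2.1]
grip_width: 0.224
grasp_force: 118.6
```

Call:
{"method": "carry_out", "body": {"commands": [0.5,0,0,0,0,0,-1,0,0,0,0,0,0,-1]}}

```text
clock: 12.7
tcp_pos: [0.6059, 0.1065, 0.0422]
tcp_rot: [[-0.115, 0.993, -0.0], [0.993, 0.115, 0.0], [0.0, -0.0, -1.0]]
contact_force: [1.9, -2.6, -1.9]
grip_width: 0.224
grasp_force: 118.6
```

Call:
{"method": "carry_out", "body": {"commands": [0.5,0,0,0,0,0,-1,0,0,0,0,0,0,-1]}}

```text
clock: 12.9
tcp_pos: [0.6058, 0.1067, 0.0421]
tcp_rot: [[-0.115, 0.993, -0.0], [0.993, 0.115, -0.0], [-0.0, -0.0, -1.0]]
contact_force: [2.5, -4.6, -2.0]
grip_width: 0.223
grasp_force: 118.6
```

Call:
{"method": "carry_out", "body": {"commands": [0.3,0,0,0,0,0,-1,0,0,0,0,0,0,-1]}}

```text
clock: 13.1
tcp_pos: [0.6058, 0.1068, 0.0421]
tcp_rot: [[-0.114, 0.993, -0.0], [0.993, 0.114, -0.001], [-0.001, -0.0, -1.0]]
contact_force: [1.6, -5.6, -2.1]
grip_width: 0.221
grasp_force: 118.6
```

Call:
{"method": "carry_out", "body": {"commands": [0.3,0,0,0,0,0,-1,0,0,0,0,0,0,-1]}}

```text
clock: 13.3
tcp_pos: [0.6058, 0.1068, 0.0421]
tcp_rot: [[-0.114, 0.993, -0.0], [0.993, 0.114, -0.001], [-0.001, -0.0, -1.0]]
contact_force: [2.3, -7.0, -2.8]
grip_width: 0.218
grasp_force: 118.6
```

Call:
{"method": "carry_out", "body": {"commands": [0.3,0,0,0,0,0,-1,0.3,0,0,0,0,0,-1,0,0,0,0,0,0,-1]}}

```text
clock: 13.6
tcp_pos: [0.6057, 0.1068, 0.0421]
tcp_rot: [[-0.114, 0.994, -0.0], [0.994, 0.114, -0.002], [-0.002, -0.0, -1.0]]
contact_force: [1.9, -10.9, -2.4]
grip_width: 0.221
grasp_force: 118.6
```

Call:
{"method": "carry_out", "body": {"commands": [0.3,0,0,0,0,0,-1,0,0,0,0,0,0,-1]}}

```text
clock: 13.8
tcp_pos: [0.6057, 0.1069, 0.042]
tcp_rot: [[-0.114, 0.994, -0.0], [0.994, 0.114, -0.003], [-0.003, -0.001, -1.0]]
contact_force: [1.7, -12.1, -2.3]
grip_width: 0.226
grasp_force: 118.6
```

Call:
{"method": "carry_out", "body": {"commands": [0.2,0,0,0,0,0,-1,0,0,0,0,0,0,-1,0,0,0,0,0,0,-1,0,0,0,0,0,0,-1,0,0,0,0,0,0,-1,0,0,0,0,0,0,-1]}}

```text
clock: 14.4
tcp_pos: [0.6057, 0.1069, 0.0421]
tcp_rot: [[-0.113, 0.994, -0.0], [0.994, 0.113, -0.003], [-0.003, -0.001, -1.0]]
contact_force: [1.2, -12.5, -3.3]
grip_width: 0.222
grasp_force: 118.6
```

```bash
python3 s.py
```

```text
roll top along [0.008  0.0589] 740
plate outer t [0.0474 0.0654 0.0668]
14.45 [0.6057 0.1069 0.042 ] -13.15 [  2.25 -12.97  -2.7 ] tcp t -0.0585
```

Call:
{"method": "carry_out", "body": {"commands": [-1.3,0,0,0,0,0,-1,-1.3,0,0,0,0,0,-1,-0.4,0,0,0,0,0,-1,0,0,0,0,0,0,-1]}}

```text
clock: 14.85
tcp_pos: [0.6059, 0.1062, 0.0422]
tcp_rot: [[-0.115, 0.993, -0.0], [0.993, 0.115, 0.001], [0.001, -0.0, -1.0]]
contact_force: [0.8, 2.7, -1.4]
grip_width: 0.223
grasp_force: 118.6
```

Call:
{"method": "carry_out", "body": {"commands": [0,0,-2,0,0,0,-1,0,0,-3,0,0,0,-1,0,0,-5,0,0,0,-1,0,0,-8,0,0,0,-1,0,0,-12,0,0,0,-1,0,0,-16,0,0,0,-1,0,0,-20,0,0,0,-1,0,0,-20,0,0,0,-1,0,0,-12,0,0,0,-1,0,0,0,0,0,0,-1]}}

```text
clock: 15.85
tcp_pos: [0.6069, 0.1056, 0.1425]
tcp_rot: [[-0.115, 0.993, 0.004], [0.993, 0.115, 0.0], [-0.0, 0.004, -1.0]]
contact_force: [-0.6, 0.8, -3.4]
grip_width: 0.221
grasp_force: 118.5
```

```bash
cat > k.py <<'E'
from h import *
import sys
s=robot.sense(); print(s["clock"],s["tcp_pos"].round(4),s["tcp_rot"].round(4).tolist(),s["contact_force"].round(2),s["grasp_force"])
p,d,K,T=shot("wrist");W=cloud(d,K,T);L=(W-s["tcp_pos"])@s["tcp_rot"];hs=cv2.cvtColor(p,cv2.COLOR_RGB2HSV)
cv2.imwrite("pics/"+sys.argv[1],p[...,::-1])
for lo in np.arange(.02,.13,.01):
    k=(abs(L[...,1])<.016)&(L[...,2]<-.01)&(L[...,2]>-.075)&(L[...,0]>=lo)&(L[...,0]<lo+.01)
    if k.sum()>20: print(lo.round(2),k.sum(),"y",np.percentile(L[...,1][k],[2,50,98]).round(4),"top z",np.percentile(L[...,2][k],[5,20]).round(4))
m=(hs[...,1]<60)&(hs[...,2]>90)&(abs(L[...,1])<.03)&(L[...,2]<-.05)&(L[...,2]>-.085)&(L[...,0]>.05)&(L[...,0]<.16)
if m.any(): print("roll top x",np.percentile(L[...,0][m],[1,99]).round(4),m.sum())
E
python3 k.py w4.png
```

```text
15.85 [0.6069 0.1056 0.1425] [[-0.1148, 0.9934, 0.0037], [0.9934, 0.1148, 0.0001], [-0.0003, 0.0037, -1.0]] [-0.59  0.82 -3.38] 118.50706100463867
0.02 1156 y [-0.0098  0.0003  0.0107] top z [-0.0307 -0.0299]
0.03 1339 y [-0.0095  0.0003  0.0104] top z [-0.0303 -0.029 ]
0.04 949 y [-0.0074  0.0003  0.0084] top z [-0.0282 -0.0269]
0.05 1200 y [-0.0131  0.0003  0.0129] top z [-0.0368 -0.0324]
0.06 2221 y [-0.0151  0.0003  0.0153] top z [-0.0656 -0.0649]
0.07 5518 y [-0.0153  0.      0.0153] top z [-0.0657 -0.0651]
0.08 6292 y [-0.0153  0.      0.0153] top z [-0.0656 -0.065 ]
0.09 4906 y [-0.0154  0.      0.0153] top z [-0.0656 -0.0649]
roll top x [0.0673 0.0976] 30811
```

View pics/w4.png

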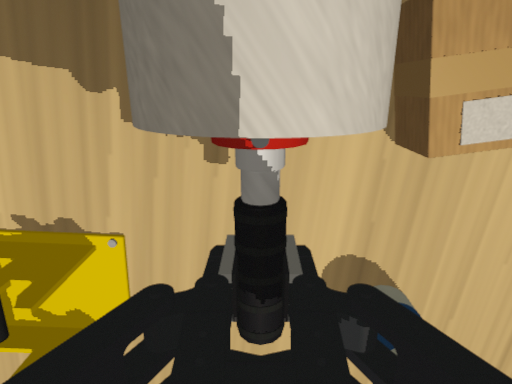

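The roll sits on the collar (front face at row 130, collar at row 141), and the fingers are well clear. The rod sags about 0.02 rad, so I'll pitch the tool to compensate and carry it over.

Call:
{"method": "carry_out", "body": {"commands": [0,0,-24,0,0.01,0,-1,-10,-2,-24,0,0.01,0,-1,-25,-4.5,0,0,0,0,-1,-40,-7.2,0,0,0,0,-1,-45,-8,0,0,0,0,-1,-45,-8,0,0,0,0,-1,-45,-8,0,0,0,0,-1,-45,-8,0,0,0,0,-1,-45,-8,0,0,0,0,-1,-45,-8,0,0,0,0,-1]}}

```text
clock: 16.9
tcp_pos: [0.5836, -0.246, 0.1801]
tcp_rot: [[-0.115, 0.993, -0.004], [0.993, 0.115, 0.021], [0.021, -0.001, -1.0]]
contact_force: [0.6, 0.2, -4.3]
grip_width: 0.218
grasp_force: 118.4
```

Call:
{"method": "carry_out", "body": {"commands": [-40,-7.2,0,0,0,0,-1,-25,-5,0,0,0,0,-1,-15,-4,0,0,0,0,-1,-6,-1,0,0,0,0,-1,0,0,0,0,0,0,-1,0,0,0,0,0,0,-1,0,0,0,0,0,0,-1]}}

```text
clock: 17.6
tcp_pos: [0.5775, -0.3303, 0.1799]
tcp_rot: [[-0.116, 0.993, -0.002], [0.993, 0.116, 0.02], [0.02, 0.0, -1.0]]
contact_force: [0.0, 1.0, -3.3]
grip_width: 0.22
grasp_force: 118.4
```

```bash
python3 k.py w5.png
python3 - <<'E'
from h import *
s=robot.sense();e=np.array([.5796,-.3334,.0555])-s["tcp_pos"]; print("to go, tool axes mm",(e@s["tcp_rot"]*1000).round(1), "yaw err",(np.arctan2(.9934,-.115)-np.arctan2(s["tcp_rot"][1,0],s["tcp_rot"][0,0])).round(4))
E
```

```text
17.6 [ 0.5775 -0.3303  0.1799] [[-0.1163, 0.9932, -0.0021], [0.993, 0.1163, 0.02], [0.0201, 0.0003, -0.9998]] [ 0.02  1.04 -3.27] 118.42575788497925
0.02 1171 y [-0.0097  0.0003  0.0108] top z [-0.0306 -0.0299]
0.03 1333 y [-0.0095  0.0003  0.0104] top z [-0.0302 -0.029 ]
0.04 946 y [-0.0074  0.0003  0.0083] top z [-0.0279 -0.0268]
0.05 1204 y [-0.0128  0.0003  0.0128] top z [-0.0366 -0.032 ]
0.06 2234 y [-0.0152  0.      0.0153] top z [-0.0656 -0.0649]
0.07 5520 y [-0.0153  0.      0.0153] top z [-0.0657 -0.065 ]
0.08 6281 y [-0.0153  0.      0.0153] top z [-0.0656 -0.065 ]
0.09 4907 y [-0.0153  0.      0.0153] top z [-0.0655 -0.0648]
roll top x [0.0672 0.0977] 30859
to go, tool axes mm [ -5.6   1.7 124.4] yaw err -0.0012
```

Call:
{"method": "carry_out", "body": {"commands": [-2,0.9,10,0,0,0,-1,-2,0.8,20,0,0,0,-1,-1,0,25,0,0,0,-1,0,0,18,0,0,0,-1,0,0,10,0,0,0,-1,0,0,5,0,0,0,-1,0,0,0,0,0,0,-1,0,0,0,0,0,0,-1,0,0,0,0,0,0,-1]}}

```text
clock: 18.55
tcp_pos: [0.5796, -0.335, 0.0926]
tcp_rot: [[-0.115, 0.993, -0.001], [0.993, 0.115, 0.019], [0.019, 0.001, -1.0]]
contact_force: [-0.8, 0.3, -3.4]
grip_width: 0.219
grasp_force: 118.4
```

```bash
cat > g.py <<'E'
from h import *
import sys
s=robot.sense();e=np.array([.5796,-.3334,.0555])-s["tcp_pos"]; print(s["clock"],s["tcp_pos"].round(4),s["contact_force"].round(2),"to go, tool axes mm",(e@s["tcp_rot"]*1000).round(1), "yaw err",(np.arctan2(.9934,-.115)-np.arctan2(s["tcp_rot"][1,0],s["tcp_rot"][0,0])).round(4))
if len(sys.argv)>1:
    out=[]
    for n in ("scene","side"):
        p,d,K,T=shot(n); c=K@(np.linalg.inv(T)@[.567,-.24,.09,1])[:3]; u,v=(c[:2]/c[2]).astype(int); r=(70,55) if n=="scene" else (48,38)
        out.append(cv2.resize(p[max(v-r[1],0):v+r[1],max(u-r[0],0):u+r[0],::-1],(400,314),interpolation=3))
    cv2.imwrite("pics/"+sys.argv[1],np.hstack(out))
E
python3 g.py c2.png
```

```text
18.55 [ 0.5796 -0.335   0.0926] [-0.78  0.31 -3.36] to go, tool axes mm [ 0.9  0.1 37.1] yaw err 0.0002
```

View pics/c2.png

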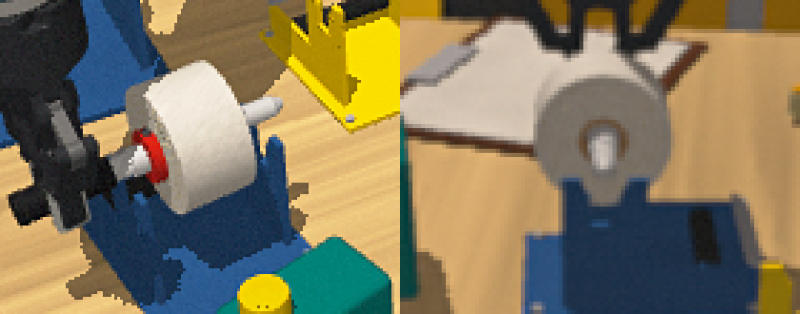

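Both ends are above their slots, so I'll lower gently.

Call:
{"method": "carry_out", "body": {"commands": [0.5,0,5,0,0,0,-1,0.4,0,7,0,0,0,-1,0,0,7,0,0,0,-1,0,0,5,0,0,0,-1,0,0,3,0,0,0,-1,0,0,2,0,0,0,-1,0,0,0,0,0,0,-1,0,0,0,0,0,0,-1]}}

```text
clock: 19.45
tcp_pos: [0.5791, -0.3334, 0.0628]
tcp_rot: [[-0.115, 0.993, -0.002], [0.993, 0.115, 0.02], [0.02, 0.0, -1.0]]
contact_force: [-0.4, -0.4, -4.1]
grip_width: 0.223
grasp_force: 118.4
```

Call:
{"method": "carry_out", "body": {"commands": [0,0,1.5,0,0,0,-1,0,0,1.5,0,0,0,-1,0,0,0,0,0,0,-1,0,0,0,0,0,0,-1]}}

```text
clock: 19.85
tcp_pos: [0.579, -0.3332, 0.0596]
tcp_rot: [[-0.115, 0.993, -0.002], [0.993, 0.115, 0.02], [0.02, -0.0, -1.0]]
contact_force: [-1.1, 0.1, -3.2]
grip_width: 0.223
grasp_force: 118.4
```

Call:
{"method": "carry_out", "body": {"commands": [0,0,1,0,0,0,-1,0,0,1,0,0,0,-1,0,0,0,0,0,0,-1]}}

```text
clock: 20.15
tcp_pos: [0.5789, -0.3332, 0.0574]
tcp_rot: [[-0.115, 0.993, -0.002], [0.993, 0.115, 0.02], [0.02, -0.0, -1.0]]
contact_force: [-0.6, 0.4, -4.6]
grip_width: 0.219
grasp_force: 118.4
```

Call:
{"method": "carry_out", "body": {"commands": [0,0.3,0.7,0,0,0,-1,0,0,0,0,0,0,-1,0,0,0,0,0,0,-1]}}

```text
clock: 20.45
tcp_pos: [0.5793, -0.3331, 0.0569]
tcp_rot: [[-0.115, 0.993, -0.002], [0.993, 0.115, 0.02], [0.02, -0.0, -1.0]]
contact_force: [-0.9, -0.5, -3.3]
grip_width: 0.219
grasp_force: 118.4
```

Call:
{"method": "carry_out", "body": {"commands": [0,0,0.7,0,0,0,-1,0,0,0,0,0,0,-1,0,0,0,0,0,0,-1]}}

```text
clock: 20.75
tcp_pos: [0.5793, -0.3331, 0.0561]
tcp_rot: [[-0.115, 0.993, -0.002], [0.993, 0.115, 0.02], [0.02, -0.0, -1.0]]
contact_force: [0.5, 0.2, -3.7]
grip_width: 0.22
grasp_force: 118.4
```

Call:
{"method": "carry_out", "body": {"commands": [0,0,0.7,0,0,0,-1,0,0,0,0,0,0,-1,0,0,0,0,0,0,-1]}}

```text
clock: 21.05
tcp_pos: [0.5793, -0.3332, 0.0557]
tcp_rot: [[-0.115, 0.993, -0.002], [0.993, 0.115, 0.02], [0.02, 0.0, -1.0]]
contact_force: [-0.8, 0.0, -2.0]
grip_width: 0.221
grasp_force: 118.5
```

Call:
{"method": "carry_out", "body": {"commands": [0,0,0.6,0,0,0,-1,0,0,0,0,0,0,-1,0,0,0,0,0,0,-1]}}

```text
clock: 21.35
tcp_pos: [0.5794, -0.3333, 0.0552]
tcp_rot: [[-0.115, 0.993, -0.002], [0.993, 0.115, 0.019], [0.02, 0.0, -1.0]]
contact_force: [-0.2, -0.3, 1.5]
grip_width: 0.219
grasp_force: 118.7
```

Call:
{"method": "carry_out", "body": {"commands": [0,0,0.6,0,0,0,-1,0,0,0,0,0,0,-1,0,0,0,0,0,0,-1]}}

```text
clock: 21.65
tcp_pos: [0.5795, -0.3333, 0.0547]
tcp_rot: [[-0.115, 0.993, -0.002], [0.993, 0.115, 0.019], [0.019, 0.001, -1.0]]
contact_force: [-2.5, -1.2, 5.4]
grip_width: 0.22
grasp_force: 119.0
```

Call:
{"method": "carry_out", "body": {"commands": [0,0,0.6,0,0,0,-1,0,0,0,0,0,0,-1,0,0,0,0,0,0,-1]}}

```text
clock: 21.95
tcp_pos: [0.5795, -0.3334, 0.0543]
tcp_rot: [[-0.115, 0.993, -0.002], [0.993, 0.115, 0.019], [0.019, 0.001, -1.0]]
contact_force: [-1.3, -1.5, 7.1]
grip_width: 0.222
grasp_force: 119.3
```

```bash
python3 k.py w6.png; python3 g.py
```

```text
21.95 [ 0.5795 -0.3334  0.0543] [[-0.1147, 0.9934, -0.0016], [0.9932, 0.1147, 0.0192], [0.0192, 0.0006, -0.9998]] [-1.34 -1.54  7.13] 119.31420564651489
0.02 1155 y [-0.0097  0.0003  0.0107] top z [-0.0315 -0.0308]
0.03 1385 y [-0.0101  0.0003  0.0105] top z [-0.0313 -0.03  ]
0.04 2313 y [-0.0156 -0.0001  0.0156] top z [-0.0415 -0.0362]
0.05 1228 y [-0.0125  0.0003  0.0126] top z [-0.0392 -0.037 ]
0.06 2541 y [-0.0152  0.      0.0152] top z [-0.0679 -0.0673]
0.07 5858 y [-0.0153  0.      0.0153] top z [-0.0682 -0.0676]
0.08 6798 y [-0.0153  0.      0.0153] top z [-0.0685 -0.0678]
0.09 4799 y [-0.0153  0.      0.0153] top z [-0.0687 -0.068 ]
roll top x [0.0658 0.0969] 33368
22.0 [ 0.5795 -0.3334  0.0543] [-1.18 -1.25  7.11] to go, tool axes mm [-0.   0.1 -1.2] yaw err 0.0003
```

The groove landed first with the tip about 0.045 rad high, because I over-compensated the pitch. I'll pitch back about the groove.

Call:
{"method": "carry_out", "body": {"commands": [0,0,-1.2,0,-0.015,0,-1,0,0,-0.7,0,-0.015,0,-1,0,0,-0.5,0,-0.01,0,-1,0,0,0,0,0,0,-1,0,0,0,0,0,0,-1]}}

```text
clock: 22.5
tcp_pos: [0.5794, -0.333, 0.056]
tcp_rot: [[-0.115, 0.993, 0.002], [0.993, 0.115, -0.019], [-0.02, 0.0, -1.0]]
contact_force: [0.6, -1.3, 1.2]
grip_width: 0.222
grasp_force: 119.1
```

```bash
python3 k.py w7.png | grep -v "^0.0[2345]"
cat > x.py <<'E'
from h import *
# axle tip height (far of roll) from scene camera
p,d,K,T=shot("scene");W=cloud(d,K,T);o=np.array([.5791,-.333,0]);a=np.array([-.115,.9934,0]);b=np.array([.9934,.115,0]);t=(W-o)@a;u=(W-o)@b;z=W[...,2]
hs=cv2.cvtColor(p,cv2.COLOR_RGB2HSV)
for lo,hi in ((.12,.13),(.143,.152),(.152,.16)):
    k=(t>lo)&(t<hi)&(abs(u)<.014)&(z>.055)&(z<.11)&(hs[...,1]<90); 
    if k.sum()>3: print(lo,k.sum(),"ztop",np.percentile(z[k],[50,90,97]).round(4))
k=(abs(u)<.03)&(t>.05)&(t<.13)&(z>.105)
print("roll top",np.percentile(z[k],[50,97]).round(4),"t",np.percentile(t[k],[2,98]).round(4))
for lo in (.07,.08,.09,.1,.11):
    q=k&(t>lo)&(t<lo+.01); print(lo,q.sum(),np.percentile(z[q],97).round(4) if q.any() else 0)
E
python3 x.py
```

```text
22.5 [ 0.5794 -0.333   0.056 ] [[-0.1148, 0.9934, 0.0024], [0.9932, 0.1148, -0.0194], [-0.0196, 0.0002, -0.9998]] [ 0.59 -1.33  1.24] 119.09677863121033
0.06 2672 y [-0.0153  0.      0.0152] top z [-0.0684 -0.0678]
0.07 5993 y [-0.0153  0.      0.0153] top z [-0.0687 -0.068 ]
0.08 6814 y [-0.0153  0.      0.0153] top z [-0.069  -0.0683]
0.09 4763 y [-0.0153  0.      0.0153] top z [-0.0692 -0.0685]
roll top x [0.0655 0.0967] 33868
0.12 6 ztop [0.0826 0.0845 0.0848]
0.152 15 ztop [0.0788 0.0821 0.0824]
roll top [0.432 0.5  ] t [0.0506 0.1111]
0.07 320 0.4984
0.08 281 0.4966
0.09 205 0.495
0.1 105 0.4885
0.11 52 0.1231
```

Both ends read an axis height of about 75 mm and the weight is taken. I'll trim the pitch slightly, open, and rise.

Call:
{"method": "carry_out", "body": {"commands": [0,0,-0.2,0,-0.006,0,-1,0,0,0,0,0,0,-1,0,0,0,0,0,0,-0.4,0,0,0,0,0,0,0,0,0,0,0,0,0,1,0,0,0,0,0,0,1,0,0,0,0,0,0,1,0,0,0,0,0,0,1,0,0,0,0,0,0,1,0,0,0,0,0,0,1], "grip_force": 20}}

```text
clock: 23.6
tcp_pos: [0.5793, -0.3331, 0.0563]
tcp_rot: [[-0.115, 0.993, 0.003], [0.993, 0.115, -0.026], [-0.026, 0.0, -1.0]]
contact_force: [0.4, -0.1, -0.3]
grip_width: 1.001
grasp_force: 0.0
```

```bash
python3 g.py; python3 x.py
```

```text
23.6 [ 0.5793 -0.3331  0.0563] [ 0.44 -0.1  -0.31] to go, tool axes mm [-0.3  0.3  0.8] yaw err 0.0003
0.12 4 ztop [0.0792 0.0826 0.083 ]
0.143 4 ztop [0.0832 0.0835 0.0836]
0.152 14 ztop [0.0804 0.0812 0.082 ]
roll top [0.4307 0.5004] t [0.0506 0.1109]
0.07 328 0.4994
0.08 275 0.4966
0.09 223 0.495
0.1 119 0.4924
0.11 49 0.1234
```

Released; now retreat straight up (tool tilted 0.026 rad, levelled out on the way).

Call:
{"method": "carry_out", "body": {"commands": [0,0,-10,0,0,0,1,0,0,-25,0,0,0,1,0,0,-35,0,0.013,0,1,0,0,-40,0,0.013,0,1,0,0,-40,0,0,0,1,-20,0,0,0,0,0,1,0,0,0,0,0,0,1,0,0,0,0,0,0,1]}}

```text
clock: 24.45
tcp_pos: [0.581, -0.3506, 0.2062]
tcp_rot: [[-0.114, 0.993, -0.0], [0.993, 0.114, 0.0], [0.0, -0.0, -1.0]]
contact_force: [-0.2, 1.2, -0.7]
grip_width: 1.001
grasp_force: 0.0
```

```bash
python3 w.py w8.png | head -30
python3 - <<'E'
from h import *
z=np.load("w1.npz");W=cloud(z["d"],z["K"],z["T"]);hs=cv2.cvtColor(z["p"],cv2.COLOR_RGB2HSV);o=np.array([.5791,-.333,0]);a=np.array([-.115,.9934,0]);b=np.array([.9934,.115,0]);t=(W-o)@a;u=(W-o)@b
m=(abs(u)<.006)&(W[...,2]>.112)&(W[...,2]<.128); print("roll top t",np.percentile(t[m],[1,99]).round(4)); c=np.polyfit(t[m],W[...,2][m],1);print("slope",c[0].round(4),"z@91",np.polyval(c,.091).round(4))
E
```

```text
24.5 [ 0.581  -0.3503  0.2059] [-0.78 -0.03 -0.63]
cam [ 0.572 -0.272  0.35 ] [ 0.04 -0.3  -0.95]
-0.03 232 u [-0.0096  0.0011  0.0118] ztop 0.0869 V 30.0
-0.02 264 u [-0.0095  0.0011  0.0108] ztop 0.0871 V 30.0
-0.01 287 u [-0.0094  0.0011  0.0116] ztop 0.087 V 28.0
0.0 287 u [-0.0093  0.0011  0.0115] ztop 0.0872 V 29.0
0.01 306 u [-0.0092  0.0011  0.0113] ztop 0.0871 V 23.0
0.02 306 u [-0.0098  0.001   0.0112] ztop 0.0873 V 15.0
0.03 318 u [-0.0121  0.001   0.0121] ztop 0.0899 V 50.5
0.04 368 u [-0.0145  0.001   0.0151] ztop 0.0956 V 100.0
0.05 333 u [-0.0125  0.0002  0.0103] ztop 0.0938 V 114.0
0.06 366 u [-0.0154  0.0002  0.0158] ztop 0.097 V 155.0
roll top t [0.0669 0.1124]
slope 0.013 z@91 0.1225
```

View pics/w8.png

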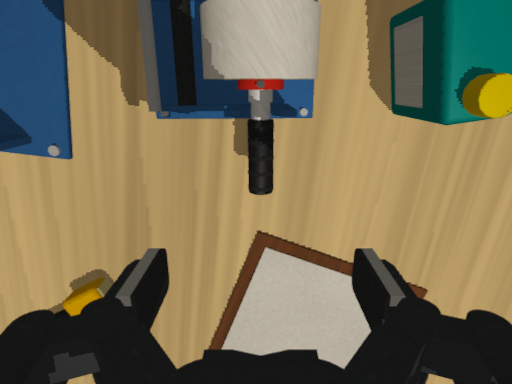

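The axle lies as it did originally (handle top level at 87 mm, column 261), with the roll against the collar.

```bash
python3 -c "
from rig import robot
print(robot.sign_off())"
```

```text
the job is handed in; nothing more can be done
None
```

I loaded the label roll and handed the job in at about 24.5 s of the 64 s allowed; the rig returned no verdict. I pressed the roll home at about 13 N by the wrist reading, and the axle with the roll now rests in both slots with the gripper clear.

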